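Air the wide seedling frame

TASK

The seedlings need air. Open the glazed lid of the wider of the two small seedling frames on the bench, swinging it up and back by its bar handle until it rests against its stop, and leave it standing open. Leave the lid of the narrower frame as you find it.

Things in the scene. Friction and masses are not known exactly. Their poses are not given: they have to be found in the camera images.
- wide_frame: Wider of two seedling frames: light wooden box fixed to the bench, 130 deep (x), 230 wide (y), 90 mm high, with an aluminium-framed clear lid. Origin: centre of underside; x level, from handle side (front, near the robot) to hinge side; z up. Hinge axis: parallel to y, at x 65 mm, z 90.5 mm. Two steel stop lugs behind the hinge reach 50 mm above the rim and 35 mm behind it.
- wide_lid (a joint): Hinge angle (rad) of the wide frame's lid (130 x 230 x 14 mm, 0.25 kg): 0 shut flat, growing as the front edge swings up and back; it meets its stop at 1.80 (103 degrees, just past upright). May start up to 0.55 open. The hinge is stiff: the lid stays where it is left; 2 to 5 N at the handle moves it.
- wide_bar (a point): Middle of the wide lid's handle: dark round steel bar 12 mm thick, 90 mm between its end arms, parallel to the hinge (its y axis), held out in the plane of the lid 45 mm beyond the front edge (39 mm free between bar and lid). Bar axis 175 mm from the hinge along the lid and 7 mm above the lid's lower face; 97.5 mm above the bench when shut. Turns with the lid.
- narrow_bar (a point): Middle of the same kind of handle bar on the narrower frame (140 mm wide, otherwise alike), which stands beside the wide one, on its left or right, with its lid shut or partly open. Leave it alone.

How it is judged:
By the outcome, as a careful person would: the job done as asked, in the order asked, and still so for the second after the job is handed in, with the robot touching nothing.
It also fails if it takes over 37 s, if anything falls off the work surface, if the arm or the gripper's body presses on something with over 40 N, if the wrist force passes 120 N, or if a joint passes its speed limit or range.

ROBOT

A 6-joint arm with a two-finger parallel gripper is mounted at the origin on the work surface. World frame = base frame: x ahead of the robot, y to its left, z up, the work surface at z = 0. Lengths are in m, angles in rad, forces in N, time in s.
With the tool pointing down it reaches from about 0.225 to 0.725 m from the base axis. Payload 3.1 kg.
Tool frame: the origin (TCP) lies at the very end of the fingers, on their centre line; the grasp point (between the pads) lies 19 mm behind it; z points along the fingers, y is the direction in which the jaws open and shut (so a half turn about z gives the same grasp; the last joint's range is limited). The gripper opens to 85 mm and grips with 20 to 120 N. Pads are 22 mm wide; open, the fingers measure 114 mm over their backs; the gripper's body (76 mm by 85 mm) begins 54 mm behind the grasp point. The pads swing forward as they close: fully open they stand 13 mm farther back than shut.
Start: joints at [-1.323, 0.048, 0.099, 1.622, 0, 1.443], TCP at [0.193, -0.488, 0.231] pointing down, gripper open.
Joint ranges: [-2.91, 2.91], [-0.99, 1.94], [-1.21, 1.42], [-2.12, 2.29], [-1.49, 1.47], [-3.14, 3.14]. Speed limits (rad/s): [2.79, 2.79, 3.14, 3.14, 3.14, 3.14].

INTERFACE

Orientations are given as a unit quaternion [x, y, z, w].
In Python, from rig import sensors, imaging, ctrl, spot_in, masks_of, spot_point gives the robot as it stands.
- The arm moves only by the shell command python3 -m crank 'ROWS' [FORCE]. ROWS is JSON, a list of rows, each an object with "jaw": the gripper command: -1 is fully open, 1 is shut, values between are in proportion; "delta_pos": the shift along the world's x, y, z normalised to -1 to 1, where 1 is 0.2 m, a list of three; "twist": the turn, a rotation vector about the world's x, y, z normalised to -1 to 1, where 1 is 2 rad, a list of three. A call has exactly 8 rows; each row is the pose to reach, as a shift and turn from the pose commanded when the call began; what a row does not reach only later rows make up. A row lasts 1/12 s, in which the tool goes at most 41.7 mm and 7.16 degrees, less where a joint would pass 70% of its speed; a pose out of reach is approached as far as the arm can. A call with a number of a shift or a turn outside -1 to 1 is refused whole. A call with a gripper value outside its range is refused whole. The fingers move at their own pace and stop on an object; FORCE is the grip in N (left out, the last holds). Time passes only in rows, so rows that repeat a pose let the fingers close, or fill a call up. It gives the time, the measured TCP pose, the force and the opening at its end, in the units of the state.
- sensors.sense(): the state, without advancing time (a new reading comes with each control period).
- imaging.snapshot(name): name is "scene" or "top" or "wrist"; returns the picture (420x560x3 uint8, red, green, blue); there is no depth.
- imaging.camera_model(name): a dict with "camera_matrix" (3x3 intrinsics, pixels), "dist_coeffs" ([k1, k2, p1, p2, k3] as OpenCV has them; the pictures are not rectified), "R" (3x3) and "t" (3): a world point X has camera coordinates R X + t. Camera axes: x right, y down, z forward; pixel columns grow to the right and rows downward; lengths in m; the calibration is good to about 2 mm. A picture is of the moment at which its call begins: read the wrist's pose just before it. camera_model takes no time and is no camera call; for the wrist camera it gives the pose at the moment of the call.
- ctrl.close_job(): hands the job in, once; it reports no verdict.
Trained networks look in the newest picture that a camera, given by its name, has taken for a name from the list of things; names that differ only in an ending like _2 or _b are one class to them, and where a whole thing is asked for, a point or a joint stands for the part that bears it (a point fixed in the world has none). Each returns a list of dicts, best first, with "p" (0 to 1); they miss things now and then, are a little off and sometimes report something else, mostly with a low value. They report only what shows in the picture. A call takes as long as a camera call.
- spot_in(camera, thing): "centre" ([x, y, z] in m, in the coordinates of the camera as it stood for that picture, good to about 4 mm: the middle of the surface that is visible of it).
- masks_of(camera, thing): "region" (420x560 bool, what is visible of it).
- spot_point(camera, thing): "centre" ([x, y, z] in m, in the coordinates of the camera as it stood for that picture, good to about 4 mm: a listed point, or the origin of a listed thing).
The state is a dict: "t": time; "qpos": joint angles; "qvel": joint speeds; "effort": joint torques, N m; "tcp_pos": TCP position; "tool_rot": TCP orientation; "ft_force": force on the tool from outside, world axes, zero at the start; "wrist_torque": the same for the moment, N m; "opening": finger opening in m.
Only numpy, scipy, OpenCV 4.12 (cv2) and the standard library are available. Lean on these libraries where they do the work, as an engineer would, in place of code of your own. Each camera call takes 0.05 s, during which the arm holds its last target.

## Working session

There is one attempt and no reset: what is moved stays moved. The work goes in short steps, Python scripts to look and compute and a shell command to move; the robot and the scene stay as the last step left them, time stands still between calls to the robot, and variables do not carry over. Pictures are saved under pics/ and viewed, and the job is handed in when it is done.

```bash
ls; mkdir -p pics
python3 - <<'E'
from rig import sensors, imaging, ctrl, spot_in, masks_of, spot_point
import cv2,numpy as np
s=sensors.sense();print(s)
for c in ["scene","top"]:
    im=imaging.snapshot(c);cv2.imwrite(f"pics/{c}0.png",im[:,:,::-1])
    m=imaging.camera_model(c);R=np.array(m["R"]);t=np.array(m["t"])
    for th in ["wide_bar","narrow_bar","wide_frame"]:
        for d in spot_point(c,th)[:3]:
            print(c,th,round(d["p"],2),(R.T@(np.array(d["centre"])-t)).round(4))
print(sensors.sense()["t"])
E
```

```text
pics
{'t': 0.0, 'qpos': array([-1.32278444e+00,  4.86983498e-02,  9.75863134e-02,  1.62198770e+00,
       -9.67553054e-06,  1.44295475e+00]), 'qvel': array([-0.00132117, -0.00080235,  0.0003026 , -0.00068557,  0.00135965,
       -0.00033134]), 'effort': array([-8.35975770e-04, -3.38780558e+01,  3.20014966e+01,  2.03115481e-02,
       -4.11349231e-05, -2.91438319e-06]), 'tcp_pos': array([ 0.19252422, -0.48777039,  0.23013863]), 'tool_rot': array([ 9.82393027e-01,  1.86822411e-01, -7.39877207e-05, -1.14933526e-03]), 'ft_force': array([-0.28776922,  0.36883168, -0.65412154]), 'wrist_torque': array([ 0.02566393, -0.02817047, -0.01869519]), 'opening': 0.08527930597730324}
scene wide_bar 0.71 [0.4476 0.2078 0.171 ]
scene narrow_bar 0.91 [ 0.417  -0.1738  0.1458]
scene wide_frame 0.81 [ 5.396e-01  2.086e-01 -3.000e-04]
top wide_bar 0.59 [0.4458 0.2082 0.1685]
top narrow_bar 0.71 [ 0.4177 -0.174   0.1489]
top wide_frame 0.84 [ 0.5362  0.2103 -0.0026]
0.4
```

View pics/scene0.png

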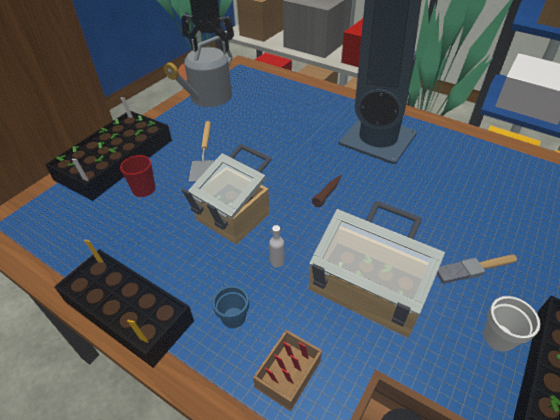

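View pics/top0.png

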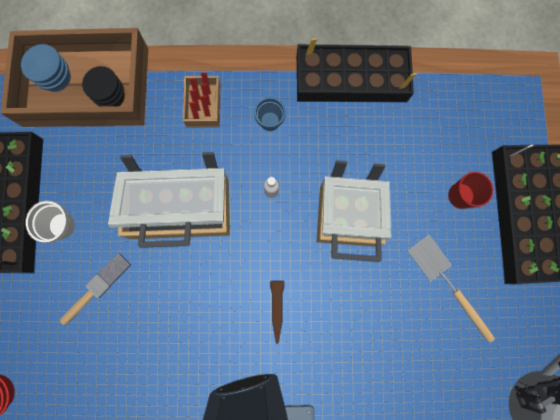

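The wide frame is the left one: its handle is at about (164,240) in the top view and its lid is partly open. The narrow frame is the right one, with its handle at about (357,252). The networks put both frames in the same places. Next I measure the yaw and work out the grasp target.

```bash
cat > h.py <<'E'
import numpy as np,cv2
from rig import sensors, imaging, ctrl, spot_in, masks_of, spot_point
from scipy.spatial.transform import Rotation as Ro
def cam(c):
    m=imaging.camera_model(c);return np.array(m["camera_matrix"]),np.array(m["dist_coeffs"]),np.array(m["R"]),np.array(m["t"])
def ray(c,uv,z):
    K,D,R,t=cam(c)
    p=cv2.undistortPoints(np.array(uv,float).reshape(-1,1,2),K,D)[:,0]
    d=np.c_[p,np.ones(len(p))]@R; o=-R.T@t
    return o+d*((z-o[2])/d[:,2])[:,None]
def proj(c,X):
    K,D,R,t=cam(c)
    return cv2.projectPoints(np.array(X,float).reshape(-1,3),cv2.Rodrigues(R)[0],t,K,D)[0][:,0]
def model(cx,cy,yaw,th):
    # frame centre, returns lid outline pts and bar ends in world
    a=np.array([np.cos(yaw),np.sin(yaw),0]);b=np.array([-np.sin(yaw),np.cos(yaw),0]);z=np.array([0,0,1.])
    H=np.array([cx,cy,0])+.065*a+.0905*z
    u=-np.cos(th)*a+np.sin(th)*z; n=np.sin(th)*a+np.cos(th)*z
    return H,a,b,u,n
E
python3 - <<'E'
from h import *
pics={c:imaging.snapshot(c) for c in ["top","scene"]}
for c in pics:
    for d in masks_of(c,"wide_bar")[:2]:
        m=d["region"];ys,xs=np.nonzero(m);print(c,d["p"],m.sum(),xs.min(),xs.max(),ys.min(),ys.max())
# overlay
for yaw in (0,.02,.04):
    H,a,b,u,n=model(.538,.2095,yaw,.43)
    P=[H+.175*u+.007*n+s*.045*b for s in(-1,1)]
    P+=[H+r*u+.014*n+s*.115*b for s,r in((-1,0),(1,0),(-1,.13),(1,.13))]
    for c in pics: print(yaw,c,proj(c,P).round(1).tolist())
for c in pics: cv2.imwrite(f"pics/{c}_z.png",cv2.resize((pics[c][155:260,95:245] if c=="top" else pics[c][190:335,295:455])[:,:,::-1],None,fx=5,fy=4*1.25*1. if c=="top" else 4,interpolation=cv2.INTER_CUBIC) if c=="top" else cv2.resize(pics[c][190:335,295:455][:,:,::-1],None,fx=4,fy=4))
E
```

```text
top 0.57 6636 109 224 168 247
scene 0.66 11366 309 445 201 336
0 top [[185.3, 242.8], [139.3, 242.9], [225.4, 169.0], [118.1, 169.5], [222.2, 221.1], [106.9, 221.4]]
0 scene [[378.3, 203.0], [419.8, 219.9], [308.9, 260.9], [417.6, 314.7], [338.2, 207.1], [445.6, 253.0]]
0.02 top [[186.3, 242.3], [140.2, 243.3], [224.8, 168.0], [117.4, 170.5], [222.6, 219.9], [107.4, 222.5]]
0.02 scene [[377.3, 203.0], [419.0, 219.3], [309.0, 262.0], [418.8, 314.1], [337.3, 207.6], [445.5, 252.0]]
0.04 top [[187.2, 241.8], [141.2, 243.7], [224.1, 167.0], [116.7, 171.6], [223.1, 218.7], [107.8, 223.6]]
0.04 scene [[376.4, 202.9], [418.3, 218.7], [309.0, 263.1], [419.9, 313.5], [336.4, 208.1], [445.3, 251.0]]
```

View pics/top_z.png

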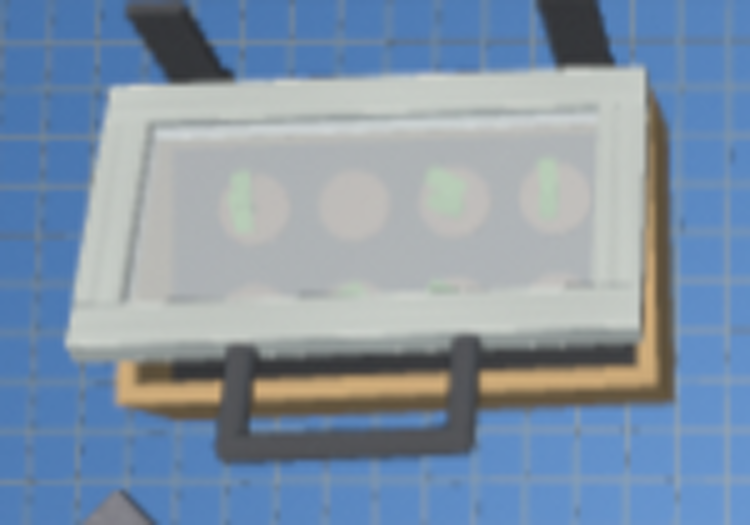

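View pics/scene_z.png

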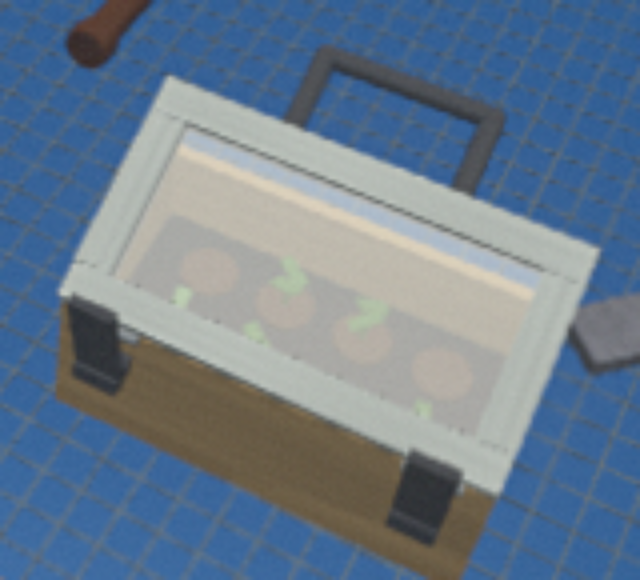

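Run:
```python
from h import *
from scipy.optimize import least_squares
# order: bar R, bar L, hinge R, hinge L, front R, front L
obs={"top":[[187.6,242.6],[141,244.4],[223.8,168.6],[117.6,172.4],[223,222],[108.6,225]],
"scene":[[376.3,203.8],[419.5,219.5],[311.3,262.5],[419.3,312.5],[337.5,209.5],[444.3,252.5]]}
C={c:cam(c) for c in obs}
def pts(p):
    H,a,b,u,n=model(*p)
    return np.array([H+.175*u+.007*n+s*.045*b for s in(-1,1)]+[H+r*u+.014*n+s*.115*b for s,r in((-1,0),(1,0),(-1,.13),(1,.13))])
def f(p,cs=obs):
    r=[]
    for c in cs:
        K,D,R,t=C[c]; r.append(cv2.projectPoints(pts(p),cv2.Rodrigues(R)[0],t,K,D)[0][:,0]-np.array(obs[c]))
    return np.concatenate(r).ravel()
for cs in (["top"],["scene"],["top","scene"]):
    s=least_squares(f,[.538,.2095,.03,.43],args=(cs,),loss="soft_l1");P=pts(s.x)
    print(cs,s.x.round(4),"bar",P[:2].mean(0).round(4),"res",np.abs(s.fun).max().round(1))
cx,cy,yaw,th=s.x
H,a,b,u,n=model(*s.x)
print("H",H,"a",a)
st=sensors.sense();R0=Ro.from_quat(st["tool_rot"]);print("t",st["t"])
for tilt in (20,25):
    t=np.radians(tilt)
    zt=np.sin(t)*a-np.cos(t)*np.array([0,0,1]); 
    for sg in(1,-1):
        y=sg*(np.cos(t)*a+np.sin(t)*np.array([0,0,1])); x=np.cross(y,zt)
        Rt=Ro.from_matrix(np.c_[x,y,zt]); print(tilt,sg,"twist",(Rt*R0.inv()).as_rotvec()/2)
    B=H+.175*u+.007*n
    for k,name in((.019,"grasp"),(-.06,"pre")):
        T=B+k*zt; print(name,T.round(4),"delta/0.2",((T-st["tcp_pos"])/.2).round(3))
    for d in (th,.6,.8,1.0,1.2,1.4,1.6,1.8,1.84):
        uu=-np.cos(d)*a+np.sin(d)*np.array([0,0,1]);nn=np.sin(d)*a+np.cos(d)*np.array([0,0,1])
        print(round(d,2),((H+.175*uu+.007*nn-B)/.2).round(3))
```

```text
['top'] [0.5354 0.2087 0.0323 0.4268] bar [0.4441 0.2058 0.1693] res 1.4
['scene'] [0.5371 0.2096 0.034  0.3822] bar [0.4424 0.2064 0.1623] res 1.9
['top', 'scene'] [0.5372 0.2095 0.0308 0.3958] bar [0.4435 0.2067 0.1644] res 2.0
H [0.60220234 0.21154616 0.0905    ] a [0.99952698 0.030754   0.        ]
t 0.6
20 1 twist [-0.10216998 -0.15520174  0.60629699]
20 -1 twist [ 0.1705341  -0.11221914 -0.94682478]
grasp [0.45   0.2069 0.1466] delta/0.2 [ 1.287  3.476 -0.424]
pre [0.423  0.206  0.2208] delta/0.2 [ 1.152  3.472 -0.053]
0.4 [0. 0. 0.]
0.6 [0.091 0.003 0.153]
0.8 [0.209 0.006 0.282]
1.0 [0.35  0.011 0.386]
1.2 [0.509 0.016 0.459]
1.4 [0.679 0.021 0.499]
1.6 [0.854 0.026 0.504]
1.8 [1.026 0.032 0.475]
1.84 [1.06  0.033 0.465]
25 1 twist [-0.12767597 -0.19395453  0.60259626]
25 -1 twist [ 0.21298216 -0.14015753 -0.94056824]
grasp [0.4515 0.2069 0.1472] delta/0.2 [ 1.294  3.476 -0.421]
pre [0.4182 0.2059 0.2188] delta/0.2 [ 1.127  3.471 -0.063]
0.4 [0. 0. 0.]
0.6 [0.091 0.003 0.153]
0.8 [0.209 0.006 0.282]
1.0 [0.35  0.011 0.386]
1.2 [0.509 0.016 0.459]
1.4 [0.679 0.021 0.499]
1.6 [0.854 0.026 0.504]
1.8 [1.026 0.032 0.475]
1.84 [1.06  0.033 0.465]
```

The top and scene views and the networks agree on the bar to within about 5 mm, at roughly (0.444, 0.207, 0.166), and its 175 mm distance from the hinge checks out. I'll travel over at height.

```bash
python3 -m crank '[{"jaw":-1,"delta_pos":[0.04,0.12,0.06],"twist":[0,0,0.04]},{"jaw":-1,"delta_pos":[0.08,0.25,0.12],"twist":[0,0,0.08]},{"jaw":-1,"delta_pos":[0.12,0.37,0.18],"twist":[0,0,0.12]},{"jaw":-1,"delta_pos":[0.16,0.5,0.24],"twist":[0,0,0.16]},{"jaw":-1,"delta_pos":[0.2,0.62,0.3],"twist":[0,0,0.2]},{"jaw":-1,"delta_pos":[0.24,0.75,0.36],"twist":[0,0,0.24]},{"jaw":-1,"delta_pos":[0.28,0.87,0.4],"twist":[0,0,0.28]},{"jaw":-1,"delta_pos":[0.32,1,0.4],"twist":[0,0,0.31]}]'
python3 -m crank '[{"jaw":-1,"delta_pos":[0.04,0.12,0],"twist":[0,0,0.04]},{"jaw":-1,"delta_pos":[0.08,0.25,0],"twist":[0,0,0.08]},{"jaw":-1,"delta_pos":[0.12,0.37,0],"twist":[0,0,0.12]},{"jaw":-1,"delta_pos":[0.16,0.5,0],"twist":[0,0,0.16]},{"jaw":-1,"delta_pos":[0.2,0.62,0],"twist":[0,0,0.2]},{"jaw":-1,"delta_pos":[0.24,0.75,0],"twist":[0,0,0.24]},{"jaw":-1,"delta_pos":[0.28,0.87,0],"twist":[0,0,0.28]},{"jaw":-1,"delta_pos":[0.32,1,0],"twist":[0,0,0.3]}]'
python3 -m crank '[{"jaw":-1,"delta_pos":[0.04,0.12,0],"twist":[0,-0.02,0]},{"jaw":-1,"delta_pos":[0.08,0.25,0],"twist":[0,-0.04,0]},{"jaw":-1,"delta_pos":[0.12,0.37,0],"twist":[0,-0.06,0]},{"jaw":-1,"delta_pos":[0.16,0.5,0],"twist":[0,-0.08,0]},{"jaw":-1,"delta_pos":[0.2,0.62,0],"twist":[0,-0.1,0]},{"jaw":-1,"delta_pos":[0.24,0.75,0],"twist":[0,-0.12,0]},{"jaw":-1,"delta_pos":[0.28,0.87,0],"twist":[0,-0.15,0]},{"jaw":-1,"delta_pos":[0.32,1,0],"twist":[0,-0.18,0]}]'
```

```text
t: 1.27
tcp_pos: [0.2572, -0.288, 0.3135]
tool_rot: [0.878, 0.479, 0.0, 0.002]
ft_force: [1.0, 1.1, 0.0]
opening: 0.0854
t: 1.93
tcp_pos: [0.3209, -0.0873, 0.3116]
tool_rot: [0.697, 0.717, 0.0, 0.001]
ft_force: [1.1, -0.7, 0.7]
opening: 0.0853
t: 2.6
tcp_pos: [0.385, 0.1127, 0.312]
tool_rot: [0.687, 0.704, 0.127, 0.129]
ft_force: [0.5, -0.1, -0.6]
opening: 0.0853
```

```bash
python3 -m crank '[{"jaw":-1,"delta_pos":[0.03,0.12,0],"twist":[0,0,0]},{"jaw":-1,"delta_pos":[0.06,0.24,-0.04],"twist":[0,0,0]},{"jaw":-1,"delta_pos":[0.1,0.36,-0.1],"twist":[0,0,0]},{"jaw":-1,"delta_pos":[0.13,0.46,-0.16],"twist":[0,0,0.0]},{"jaw":-1,"delta_pos":[0.13,0.46,-0.22],"twist":[0,0,0]},{"jaw":-1,"delta_pos":[0.13,0.46,-0.26],"twist":[0,0,0]},{"jaw":-1,"delta_pos":[0.13,0.46,-0.26],"twist":[0,0,0]},{"jaw":-1,"delta_pos":[0.13,0.46,-0.26],"twist":[0,0,0]}]'
python3 - <<'E'
from h import *
m=cam("wrist"); im=imaging.snapshot("wrist");K,D,R,t=m
for d in spot_point("wrist","wide_bar")[:2]: print(d["p"],R.T@(np.array(d["centre"])-t))
for d in spot_point("wrist","narrow_bar")[:2]: print("n",d["p"],R.T@(np.array(d["centre"])-t))
for th,col in((.38,(255,0,0)),(.43,(0,255,0))):
    H,a,b,u,n=model(.537,.2092,.032,th)
    P=[H+.175*u+.007*n+s*.045*b for s in(-1,1)]
    uv=proj("wrist",P);print(th,uv)
    cv2.line(im,*[tuple(int(v) for v in p) for p in uv],col,1)
cv2.imwrite("pics/w1.png",im[:,:,::-1]); print(sensors.sense()["tool_rot"],sensors.sense()["qpos"])
E
```

```text
t: 3.27
tcp_pos: [0.4104, 0.2031, 0.2591]
tool_rot: [0.687, 0.704, 0.125, 0.128]
ft_force: [0.1, 0.4, 0.8]
opening: 0.0854
0.78 [0.445698   0.20798562 0.16751209]
0.38 [[272.96260943 257.22776232]
 [271.41758526 156.38766821]]
0.43 [[279.98976621 260.28420739]
 [279.25344589 157.37666442]]
[0.68727595 0.70370183 0.12602974 0.12873233] [ 0.41001257 -0.47503799 -0.33325769  1.37787908 -0.14135642  1.93327439]
```

View pics/w1.png

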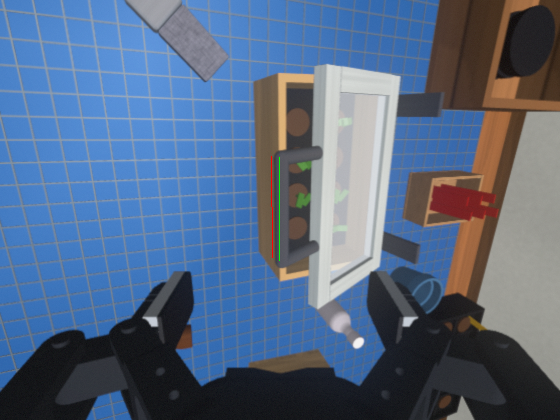

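The wrist view shows the bar at about (282,155)–(282,265). That matches the estimate for a lid angle of about 0.43. I'll descend along the tool axis and grip.

```bash
python3 -m crank '[{"jaw":-0.6,"delta_pos":[0.03,0.01,-0.08],"twist":[0,0,0]},{"jaw":-0.6,"delta_pos":[0.06,0.02,-0.16],"twist":[0,0,0]},{"jaw":-0.6,"delta_pos":[0.09,0.02,-0.24],"twist":[0,0,0]},{"jaw":-0.6,"delta_pos":[0.12,0.02,-0.32],"twist":[0,0,0]},{"jaw":-0.6,"delta_pos":[0.15,0.02,-0.4],"twist":[0,0,0]},{"jaw":-0.6,"delta_pos":[0.18,0.02,-0.48],"twist":[0,0,0]},{"jaw":-0.6,"delta_pos":[0.21,0.02,-0.54],"twist":[0,0,0]},{"jaw":-0.6,"delta_pos":[0.21,0.02,-0.54],"twist":[0,0,0]}]' 40
python3 - <<'E'
from h import *
for c in ("wrist","scene"):
    im=imaging.snapshot(c); cv2.imwrite(f"pics/{c}2.png",im[:,:,::-1])
E
```

```text
t: 4.08
tcp_pos: [0.452, 0.2065, 0.1487]
tool_rot: [0.688, 0.704, 0.123, 0.127]
ft_force: [0.5, 0.1, -1.3]
opening: 0.0685
```

View pics/wrist2.png

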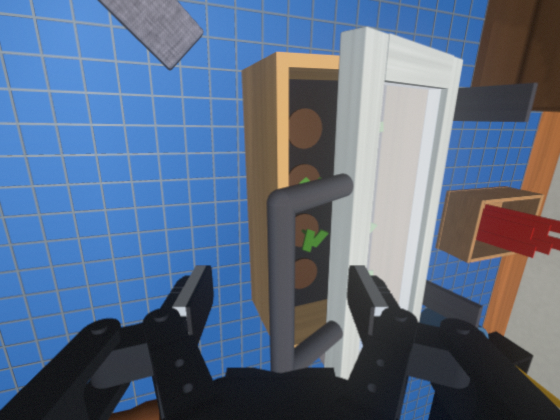

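View pics/scene2.png

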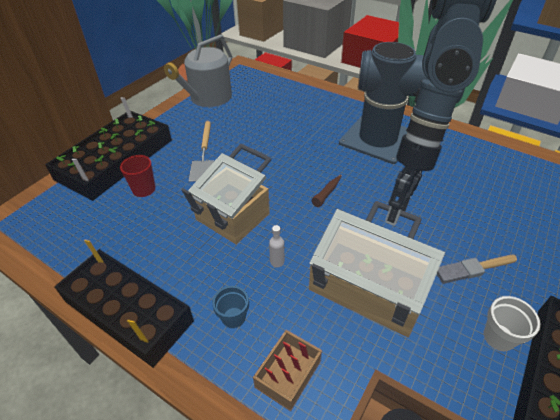

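The bar sits centred between the open fingers (wrist view, x≈282), and no force shows. I'll close the jaws.

```bash
python3 -m crank '[{"jaw":1,"delta_pos":[0,0,0],"twist":[0,0,0]},{"jaw":1,"delta_pos":[0,0,0],"twist":[0,0,0]},{"jaw":1,"delta_pos":[0,0,0],"twist":[0,0,0]},{"jaw":1,"delta_pos":[0,0,0],"twist":[0,0,0]},{"jaw":1,"delta_pos":[0,0,0],"twist":[0,0,0]},{"jaw":1,"delta_pos":[0,0,0],"twist":[0,0,0]},{"jaw":1,"delta_pos":[0,0,0],"twist":[0,0,0]},{"jaw":1,"delta_pos":[0,0,0],"twist":[0,0,0]}]' 40
python3 - <<'E'
from h import *
s=sensors.sense();z=Ro.from_quat(s["tool_rot"]).as_matrix()[:,2];B=s["tcp_pos"]-.019*z
print(B,z,s["ft_force"])
H=np.array([.602,.2112,.0905]); d=B-H
r=np.hypot(d[0],d[2]); print("r",r,"th",np.arctan2(d[2],-d[0])-.04)
th0=np.arctan2(d[2],-d[0])-.04
f=lambda q: np.array([-np.cos(q+.04),-.031*np.cos(q+.04),np.sin(q+.04)])*.1751/.2
for q in np.arange(.5,1.86,.1): print(round(q,2),(f(q)-f(th0)).round(3))
E
```

```text
t: 4.85
tcp_pos: [0.4514, 0.2078, 0.1514]
tool_rot: [0.687, 0.705, 0.124, 0.127]
ft_force: [-5.3, -0.0, 3.3]
opening: 0.0105
[0.4447694  0.20782343 0.16915637] [ 3.50191778e-01  4.69227941e-04 -9.36677905e-01] [-5.30460094 -0.03052933  3.25739661]
r 0.17580752316254997 th 0.42385656548919753
0.5 [0.032 0.001 0.058]
0.6 [0.081 0.003 0.131]
0.7 [0.136 0.004 0.199]
0.8 [0.199 0.006 0.26 ]
0.9 [0.267 0.008 0.315]
1.0 [0.34  0.011 0.363]
1.1 [0.417 0.013 0.404]
1.2 [0.499 0.015 0.436]
1.3 [0.583 0.018 0.461]
1.4 [0.669 0.021 0.476]
1.5 [0.756 0.023 0.483]
1.6 [0.844 0.026 0.482]
1.7 [0.93  0.029 0.471]
1.8 [1.016 0.031 0.452]
```

Gripped: the opening of about 11 mm fits a 12 mm bar, and the radius of 175.8 mm is right. I'll swing the first part, to about 0.9 rad.

```bash
python3 -m crank '[{"jaw":1,"delta_pos":[0.01,0,0.02],"twist":[0,0,0]},{"jaw":1,"delta_pos":[0.032,0.001,0.058],"twist":[0,0,0]},{"jaw":1,"delta_pos":[0.056,0.002,0.095],"twist":[0,0,0]},{"jaw":1,"delta_pos":[0.081,0.003,0.131],"twist":[0,0,0]},{"jaw":1,"delta_pos":[0.108,0.003,0.165],"twist":[0,0,0]},{"jaw":1,"delta_pos":[0.136,0.004,0.199],"twist":[0,0,0]},{"jaw":1,"delta_pos":[0.167,0.005,0.23],"twist":[0,0,0]},{"jaw":1,"delta_pos":[0.199,0.006,0.26],"twist":[0,0,0]}]'
python3 - <<'E'
from h import *
s=sensors.sense();z=Ro.from_quat(s["tool_rot"]).as_matrix()[:,2];B=s["tcp_pos"]-.019*z
H=np.array([.602,.2112,.0905]); d=B-H
print(B,"r",np.hypot(d[0],d[2]),"th",np.arctan2(d[2],-d[0])-.04,s["ft_force"],s["wrist_torque"])
im=imaging.snapshot("scene"); cv2.imwrite("pics/s3.png",im[:,:,::-1])
E
```

```text
t: 5.52
tcp_pos: [0.4903, 0.2092, 0.2036]
tool_rot: [0.687, 0.705, 0.123, 0.126]
ft_force: [-9.7, 0.2, 6.8]
opening: 0.0104
[0.48365447 0.20916389 0.2214046 ] r 0.17647005211099331 th 0.7957429993702216 [-9.71666451  0.17880264  6.8439069 ] [-0.01802565  2.27665185  0.04613885]
```

View pics/s3.png

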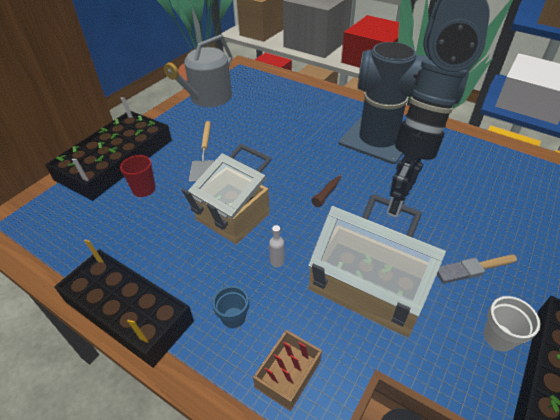

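The lid follows (scene view: bar raised at about (395,210)) and forces are small. I'll continue to 1.4.

```bash
python3 -m crank '[{"jaw":1,"delta_pos":[0.05,0.001,0.042],"twist":[0,0,0]},{"jaw":1,"delta_pos":[0.104,0.004,0.08],"twist":[0,0,0]},{"jaw":1,"delta_pos":[0.16,0.006,0.114],"twist":[0,0,0]},{"jaw":1,"delta_pos":[0.218,0.007,0.144],"twist":[0,0,0]},{"jaw":1,"delta_pos":[0.28,0.008,0.169],"twist":[0,0,0]},{"jaw":1,"delta_pos":[0.342,0.01,0.189],"twist":[0,0,0]},{"jaw":1,"delta_pos":[0.405,0.013,0.205],"twist":[0,0,0]},{"jaw":1,"delta_pos":[0.47,0.015,0.216],"twist":[0,0,0]}]'
python3 - <<'E'
from h import *
s=sensors.sense();z=Ro.from_quat(s["tool_rot"]).as_matrix()[:,2];B=s["tcp_pos"]-.019*z
H=np.array([.602,.2112,.0905]); d=B-H
print(B,"r",np.hypot(d[0],d[2]),"th",np.arctan2(d[2],-d[0])-.04,s["ft_force"],s["wrist_torque"],s["qpos"])
E
```

```text
t: 6.23
tcp_pos: [0.5869, 0.2124, 0.2482]
tool_rot: [0.687, 0.705, 0.126, 0.128]
ft_force: [-6.4, -0.0, 11.1]
opening: 0.0106
[0.58023246 0.21238086 0.26601214] r 0.17685682975462483 th 1.4074034569290372 [-6.35988431 -0.04257613 11.11399513] [0.14854197 0.85020427 0.08912696] [ 0.29043754 -0.06524106 -0.03351594  1.25551079 -0.09998409  1.81785467]
```

```bash
python3 -m crank '[{"jaw":1,"delta_pos":[0.043,0.001,0.004],"twist":[0,0,0]},{"jaw":1,"delta_pos":[0.087,0.002,0.006],"twist":[0,0,0]},{"jaw":1,"delta_pos":[0.131,0.004,0.006],"twist":[0,0,0]},{"jaw":1,"delta_pos":[0.175,0.005,0.005],"twist":[0,0,0]},{"jaw":1,"delta_pos":[0.218,0.006,0.0],"twist":[0,0,0]},{"jaw":1,"delta_pos":[0.261,0.008,-0.006],"twist":[0,0,0]},{"jaw":1,"delta_pos":[0.3,0.009,-0.014],"twist":[0,0,0]},{"jaw":1,"delta_pos":[0.325,0.01,-0.02],"twist":[0,0,0]}]'
python3 - <<'E'
from h import *
s=sensors.sense();z=Ro.from_quat(s["tool_rot"]).as_matrix()[:,2];B=s["tcp_pos"]-.019*z
H=np.array([.602,.2112,.0905]); d=B-H
print(B,"r",np.hypot(d[0],d[2]),"th",np.arctan2(d[2],-d[0])-.04,s["ft_force"],s["wrist_torque"],s["qpos"])
E
```

```text
t: 6.9
tcp_pos: [0.6525, 0.2145, 0.2422]
tool_rot: [0.687, 0.704, 0.126, 0.128]
ft_force: [-2.1, 4.5, 3.6]
opening: 0.0105
[0.64576582 0.21448696 0.25996615] r 0.17502635155441593 th 1.7835310555330142 [-2.09556123  4.53087752  3.5696422 ] [0.88058167 0.58286308 0.35750699] [ 0.26143664  0.09249121  0.11376419  1.24282592 -0.08993419  1.79087907]
```

```bash
python3 -m crank '[{"jaw":1,"delta_pos":[0.005,0,-0.001],"twist":[0,0,0]},{"jaw":1,"delta_pos":[0.01,0,-0.003],"twist":[0,0,0]},{"jaw":1,"delta_pos":[0.015,0,-0.004],"twist":[0,0,0]},{"jaw":1,"delta_pos":[0.02,0,-0.006],"twist":[0,0,0]},{"jaw":1,"delta_pos":[0.025,0,-0.007],"twist":[0,0,0]},{"jaw":1,"delta_pos":[0.03,0.001,-0.009],"twist":[0,0,0]},{"jaw":1,"delta_pos":[0.035,0.001,-0.01],"twist":[0,0,0]},{"jaw":1,"delta_pos":[0.035,0.001,-0.01],"twist":[0,0,0]}]'
python3 - <<'E'
from h import *
s=sensors.sense();z=Ro.from_quat(s["tool_rot"]).as_matrix()[:,2];B=s["tcp_pos"]-.019*z
H=np.array([.602,.2112,.0905]); d=B-H
print(B,"r",np.hypot(d[0],d[2]),"th",np.arctan2(d[2],-d[0])-.04,s["ft_force"],s["wrist_torque"])
E
```

```text
t: 7.57
tcp_pos: [0.6555, 0.2146, 0.2413]
tool_rot: [0.687, 0.705, 0.124, 0.126]
ft_force: [-14.3, 2.4, 10.2]
opening: 0.0108
[0.64889186 0.21462489 0.25910102] r 0.175000430242526 th 1.802063880252916 [-14.3406112    2.40876821  10.15433394] [0.57551024 2.47785681 0.28967325]
```

The force rose to −14 N and the bar moved only 3 of the 7 mm commanded, at th≈1.80, so it looks like the stop. I'll press slightly more to confirm.

```bash
python3 -m crank '[{"jaw":1,"delta_pos":[0.005,0,-0.001],"twist":[0,0,0]},{"jaw":1,"delta_pos":[0.01,0,-0.003],"twist":[0,0,0]},{"jaw":1,"delta_pos":[0.015,0,-0.004],"twist":[0,0,0]},{"jaw":1,"delta_pos":[0.02,0,-0.006],"twist":[0,0,0]},{"jaw":1,"delta_pos":[0.02,0,-0.006],"twist":[0,0,0]},{"jaw":1,"delta_pos":[0.02,0,-0.006],"twist":[0,0,0]},{"jaw":1,"delta_pos":[0.02,0,-0.006],"twist":[0,0,0]},{"jaw":1,"delta_pos":[0.02,0,-0.006],"twist":[0,0,0]}]'
python3 - <<'E'
from h import *
s=sensors.sense();z=Ro.from_quat(s["tool_rot"]).as_matrix()[:,2];B=s["tcp_pos"]-.019*z
H=np.array([.602,.2112,.0905]); d=B-H
print(B,"r",np.hypot(d[0],d[2]),"th",np.arctan2(d[2],-d[0])-.04,s["ft_force"],s["wrist_torque"])
im=imaging.snapshot("scene"); cv2.imwrite("pics/s4.png",im[:,:,::-1])
im=imaging.snapshot("wrist"); cv2.imwrite("pics/w4.png",im[:,:,::-1])
E
```

```text
t: 8.23
tcp_pos: [0.6556, 0.2147, 0.2411]
tool_rot: [0.686, 0.706, 0.122, 0.124]
ft_force: [-28.2, 1.2, 17.3]
opening: 0.0102
[0.64912736 0.21464184 0.25899332] r 0.1749599531443665 th 1.8035255890839001 [-28.15116612   1.16505621  17.31679454] [0.25399685 4.67045803 0.12778983]
```

View pics/s4.png

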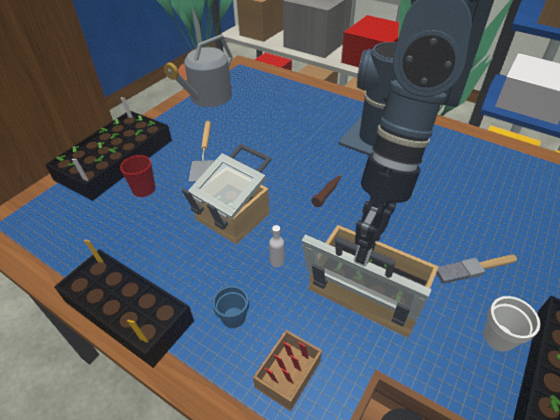

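View pics/w4.png

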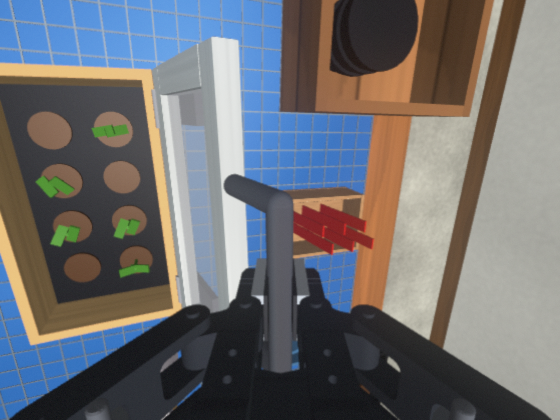

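The lid is against its stop: force climbed to 28 N with no further motion, and the lid stands past upright in both views. I'll relieve the push and open the jaws.

```bash
python3 -m crank '[{"jaw":1,"delta_pos":[-0.01,0,0.003],"twist":[0,0,0]},{"jaw":1,"delta_pos":[-0.02,0,0.006],"twist":[0,0,0]},{"jaw":1,"delta_pos":[-0.025,0,0.006],"twist":[0,0,0]},{"jaw":1,"delta_pos":[-0.025,0,0.006],"twist":[0,0,0]},{"jaw":-0.4,"delta_pos":[-0.025,0,0.006],"twist":[0,0,0]},{"jaw":-0.4,"delta_pos":[-0.025,0,0.006],"twist":[0,0,0]},{"jaw":-0.4,"delta_pos":[-0.025,0,0.006],"twist":[0,0,0]},{"jaw":-0.4,"delta_pos":[-0.025,0,0.006],"twist":[0,0,0]}]'
python3 - <<'E'
from h import *
im=imaging.snapshot("wrist"); cv2.imwrite("pics/w5.png",im[:,:,::-1])
E
```

```text
t: 9.0
tcp_pos: [0.6577, 0.2129, 0.2393]
tool_rot: [0.687, 0.704, 0.124, 0.128]
ft_force: [0.4, 0.4, 0.6]
opening: 0.0586
```

View pics/w5.png

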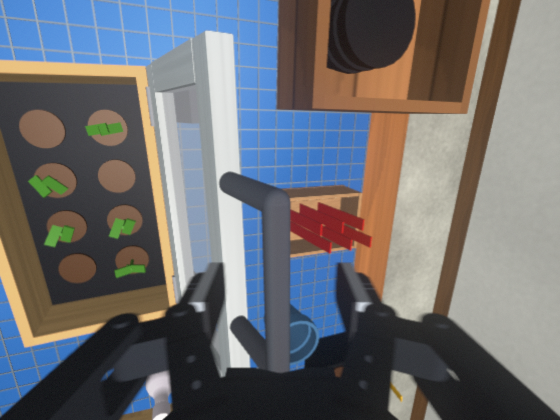

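The jaws are open with the bar centred between them and no contact force. I'll retreat straight back along the tool axis.

```bash
python3 -m crank '[{"jaw":-0.4,"delta_pos":[-0.025,0,0.065],"twist":[0,0,0]},{"jaw":-0.4,"delta_pos":[-0.05,0,0.13],"twist":[0,0,0]},{"jaw":-0.4,"delta_pos":[-0.075,0,0.2],"twist":[0,0,0]},{"jaw":-0.4,"delta_pos":[-0.1,0,0.27],"twist":[0,0,0]},{"jaw":-0.4,"delta_pos":[-0.13,0,0.35],"twist":[0,0,0]},{"jaw":-0.4,"delta_pos":[-0.16,0,0.43],"twist":[0,0,0]},{"jaw":-0.4,"delta_pos":[-0.19,0,0.5],"twist":[0,0,0]},{"jaw":-0.4,"delta_pos":[-0.19,0,0.5],"twist":[0,0,0]}]'
python3 -m crank '[{"jaw":-0.4,"delta_pos":[-0.1,0,0.03],"twist":[0,0,0]},{"jaw":-0.4,"delta_pos":[-0.2,0,0.06],"twist":[0,0,0]},{"jaw":-0.4,"delta_pos":[-0.3,0,0.1],"twist":[0,0,0]},{"jaw":-0.4,"delta_pos":[-0.42,0,0.1],"twist":[0,0,0]},{"jaw":-0.4,"delta_pos":[-0.55,0,0.1],"twist":[0,0,0]},{"jaw":-0.4,"delta_pos":[-0.7,0,0.1],"twist":[0,0,0]},{"jaw":-0.4,"delta_pos":[-0.8,0,0.1],"twist":[0,0,0]},{"jaw":-0.4,"delta_pos":[-0.8,0,0.1],"twist":[0,0,0]}]'
python3 - <<'E'
from h import *
for c in ("scene","top"):
    im=imaging.snapshot(c); cv2.imwrite(f"pics/{c}6.png",im[:,:,::-1])
    K,D,R,t=cam(c)
    for th in("wide_bar","narrow_bar"):
        for d in spot_point(c,th)[:1]: print(c,th,round(d["p"],2),(R.T@(np.array(d["centre"])-t)).round(4))
H,a,b,u,n=model(.537,.2095,.031,1.8);print("expected",H+.175*u+.007*n)
print(sensors.sense()["ft_force"],sensors.sense()["t"])
E
```

```text
t: 9.72
tcp_pos: [0.6204, 0.214, 0.3453]
tool_rot: [0.687, 0.704, 0.128, 0.13]
ft_force: [-0.6, -0.4, 1.9]
opening: 0.0601
t: 10.38
tcp_pos: [0.4568, 0.214, 0.3607]
tool_rot: [0.686, 0.705, 0.125, 0.128]
ft_force: [-0.4, 0.4, -0.4]
opening: 0.0596
scene wide_bar 0.58 [0.6475 0.2134 0.2599]
scene narrow_bar 0.83 [ 0.4174 -0.1753  0.1406]
top wide_bar 0.97 [0.6484 0.2145 0.2577]
top narrow_bar 0.81 [ 0.4145 -0.1733  0.1458]
expected [0.64852369 0.21295834 0.25933292]
[ 0.02120901 -0.0578429  -0.43968419] 10.6833
```

View pics/scene6.png

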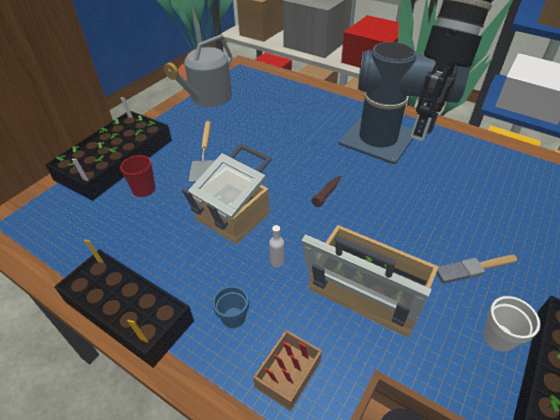

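View pics/top6.png

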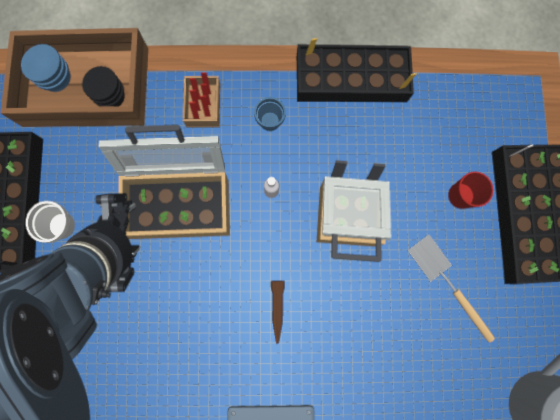

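The wide lid stands open with its bar at (155,133) in the top view, and the measured bar position is within 2 mm of where it should be at 1.80. The narrow lid is unchanged and the arm is clear, so I'm handing the job in.

```bash
python3 -c "
from rig import ctrl
print(ctrl.close_job())"
```

```text
the job is handed in; nothing more can be done
None
```

The wide frame's lid is open against its stop and stays there on its own. I gripped its bar at about 0.42 rad, swung it up and back, released it and backed the arm clear. The job was handed in at about 10.7 s of the 37 s allowed.

- **At the stop:** the hinge angle worked out from the gripper position stayed at 1.80 rad while the push force rose to about 33 N. That was the highest reading I took.
- **After release:** both cameras put the wide bar within about 2 mm of where it should be at 1.80 rad. The wrist force read about zero.
- **Narrow frame:** its lid looks unchanged in the pictures. Its bar position shifted by 3 to 5 mm between readings, which is about the networks' error; I never went near it.
- **Disagreement:** my first estimates of the wide lid's starting angle differed between the two views, at 0.38 and 0.43 rad. The wrist camera and the grip itself settled it at about 0.42.

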